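# Load the pin and tilt the work plate to the mark

### The job

Stand the brass pin upright, fully home, in the bore of the tilting plate and let go of it. Then lift the plate by its yellow bar until it lies at the angle of the red blade, and finish while still holding it there in the fingers, steady, so that it can be locked for milling. Leave the red blade as set, and the other parts on the table where they are.

Things in the scene. Friction and masses are not known exactly. Their poses are not given: they have to be found in the camera images.
- pin_mid (a point): Centre of the brass pin: a plain upright brass cylinder, diameter 22 mm, 90 mm long, about 0.28 kg, standing loose on the table; this point is half-way up (45 mm above its foot), its z axis runs up along the pin. The only brass-coloured upright part.
- bore_seat (a point): Where the pin's centre lies once fully home: on the bore's axis, 45 mm above its floor and 17 mm above its mouth (24.5 mm wide, 28 mm deep, 2 mm chamfer). The bore is in a dark steel block, 50 x 50 x 28 mm, on top of the tilting plate. The frame turns with the plate: z is the bore's axis (vertical while flat), y is parallel to the hinge, -x points from hinge to bar handle.
- bar: The plate's yellow round bar handle, 12 mm thick, 120 mm long, part of the plate; origin at its middle, y along it (a sleeve that turns freely about it). It lies 200 mm from the hinge axis and, with the plate flat, 45 mm above the table, level with the hinge; carried by two struts with 100 mm clear between them, 44 mm free between bar and plate edge, only the table below.
- flap_hinge (a point): Middle of the hinge axis of the tilting plate, at its edge away from the bar, 45 mm above the table; y along the axis (the frame turns with the plate).
- flap (a joint): Tilt of the plate in rad: 0 lying flat on its rests, growing as the bar is lifted (up to 0.95). The aluminium plate is 155 x 130 x 12 mm, about 0.66 kg with the bar; its hinge is free, so it falls back flat when let go.
- blade (a joint): Setting of the red blade in rad, measured as the plate's tilt is (drawn 0.3 to 0.6): a straight red arm, 190 x 7 mm, clamped on the same hinge line 85 mm to the plate's -y side, before a white quadrant with black ticks. The plate is right when parallel with it, i.e. when both joints read the same. The plate passes beside it: the blade stops nothing.
- blade_tip (a point): The free end of the red blade, 190 mm from the hinge axis; the frame's -x points along the blade from the hinge to this end.
- stud: Bystander: stepped bright steel stud standing up, 30 mm thick, 75 mm tall; origin under its foot.
- knob: Bystander: black plastic lever knob, 42 mm thick, 66 mm tall; origin under its foot.
- chuck: Bystander: steel drill chuck standing on its jaws, 48 mm thick, 100 mm tall; origin underneath.
- bracket: Bystander: bent sheet bracket, 80 x 120 mm, 42 mm tall; origin underneath.
- block: Bystander: dark steel block 50 x 75 x 25 mm; origin underneath.
- oil: Bystander: yellow oil bottle with red cap, 54 mm thick, 130 mm tall; origin underneath.
- pin: The same brass pin, origin at the centre of its foot.
There are look-alikes about, which are no part of the job. Of the things like the pin, leave any that is pink; of the rest the larger one is meant.

How it is judged (in metres and radians):
On the way:
1. the pin stands fully home in the bore, let go, with the plate lying flat (distance between pin_mid and bore_seat below 0.008 m and angle between the z axis of pin_mid and the z axis of bore_seat, either way round below 0.15 rad and contact force between the fingers and pin below 0.1 N and value of joint flap below 0.03 rad), for 0.2 s.
At the end, for the whole second after the job is handed in: The plate is held still by the fingers on its yellow bar (contact force over 1 N), within 0.05 rad (3 degrees) of the red blade's angle, while the brass pin stands home in the bore (its centre within 8 mm of the seated place, along the bore within 0.15 rad) and is not touched by the fingers (distance between pin_mid and bore_seat below 0.008 m and angle between the z axis of pin_mid and the z axis of bore_seat, either way round below 0.15 rad and contact force between the fingers and pin below 0.1 N and angle between the x axis of bore_seat and the x axis of blade_tip, either way round below 0.05 rad and contact force between the fingers and bar above 1 N and velocity of joint flap between -0.05 and 0.05 rad/s); the arm keeps its last pose, push and grip.
It fails at once if another part on the table is moved by more than 20 mm (distance of any of stud, knob, chuck, bracket, block, oil from where it was at the start of the episode above 0.02 m).
It fails at once if the red blade is shifted by more than 6 mm at its end (distance of blade_tip from where it was at the start of the episode above 0.006 m).
It also fails if it takes over 54 s, if anything falls off the work surface, if the arm or the gripper's body presses on something with over 40 N, if the wrist force passes 120 N, or if a joint passes its speed limit or range.

### The arm

A 6-joint arm with a two-finger parallel gripper is mounted at the origin on the work surface. World frame = base frame: x ahead of the robot, y to its left, z up, the work surface at z = 0. Lengths are in m, angles in degrees, forces in N, time in s.
With the tool pointing down it reaches from about 0.225 to 0.725 m from the base axis. Payload 3.1 kg.
Tool frame: the origin (TCP) lies at the very end of the fingers, on their centre line; the grasp point (between the pads) lies 19 mm behind it; z points along the fingers, y is the line along which they close (so a half turn about z gives the same grasp; the last joint's range is limited). The gripper opens to 85 mm and grips with 20 to 120 N. Pads are 22 mm wide; open, the fingers measure 114 mm over their backs; the gripper's body (76 mm by 85 mm) begins 54 mm behind the grasp point. The pads swing forward as they close: fully open they stand 13 mm farther back than shut.
Start: joints at [62.693, 2.75, 5.684, 92.934, 0, 82.678], TCP at [0.179, 0.493, 0.231] pointing down, gripper open.
Joint ranges: [-166.93, 166.93], [-56.73, 111.36], [-69.38, 81.34], [-121.58, 131.49], [-85.45, 84.26], [-180, 180]. Speed limits (degrees/s): [159.86, 159.86, 180, 180, 180, 180].

### API

Orientations are given as [roll, pitch, yaw] about the fixed x, y, z axes, in that order (R = Rz(yaw) Ry(pitch) Rx(roll)).
In Python, from cell import arm, cams gives the robot as it stands.
- The arm moves only by the shell command python3 -m inch 'ROWS' [FORCE]. ROWS is JSON, a list of rows, each an object of numbers: "rx", "ry", "rz": the turn, a rotation vector about the tool's x, y, z in rad; "tx", "ty", "tz": the shift along the tool's x, y, z in mm; "grip": the gripper's target within -1 to 1 (shut at 1, half-way at 0, fully open at -1). In form: [{"rx": .., "ry": .., "rz": .., "tx": .., "ty": .., "tz": .., "grip": ..}, ...]. A call has 1 to 20 rows; each row shifts and turns the commanded pose from where the row before left it, along the tool's axes as they then stand; what a row does not reach is not made up. A row lasts 1/10 s, in which the tool goes at most 50 mm and 8.59 degrees, less where a joint would pass 70% of its speed; a pose out of reach is approached as far as the arm can. A call is refused whole if a number of a shift passes 50 or a number of a turn 0.15, either way. A call with a gripper value outside its range is refused whole. The fingers move at their own pace and stop on an object; FORCE is the grip in N (left out, the last holds). Time passes only in rows, so rows that do not move let the fingers close. It gives the time, the measured TCP pose, the force, the opening and the grip force at its end, in the units of the state.
- arm.get_state(): the state, without advancing time (a new reading comes with each control period).
- cams.snapshot(name): name is "scene" or "top" or "wrist"; returns a dict with "pixels" (384x512x3 uint8, blue, green, red), "vfov" (degrees; the focal length in pixels is half the picture's height over the tangent of half this angle, whatever the lens; pixels are square), "cx", "cy" (the principal point, pixels), "eye" and "attitude" of the camera in the world. Camera axes: x right, y up, looking along -z (the intrinsics and any distortion apply to the point x, -y, -z); pixel columns grow to the right and rows downward; lengths in m; the calibration is good to about 2 mm. The wrist camera is an equidistant fisheye: a pixel r from the principal point sees the ray r / f radians off the axis. A picture is of the moment at which its call begins. There is no depth.
- arm.close_job(): hands the job in; it is judged then, once.
Trained networks look in the newest picture that a camera, given by its name, has taken for a name from the list of things; names that differ only in an ending like _2 or _b are one class to them, and where a whole thing is asked for, a point or a joint stands for the part that bears it (a point fixed in the world has none). Each returns a list of dicts, best first, with "p" (0 to 1); they miss things now and then, are a little off and sometimes report something else, mostly with a low value. They report only what shows in the picture. A call takes as long as a camera call. They do not tell look-alikes from the thing itself.
- cams.search_frame(label, camera): "location" ([row, column] in pixels, amid what is visible of it).
The state is a dict: "time_s": time; "joints": joint angles; "qd": joint speeds; "effort": joint torques, N m; "tool_pos": TCP position; "eef_rot": TCP orientation; "wrist_force": force on the tool from outside, world axes, zero at the start; "torque": the same for the moment, N m; "finger_gap": finger opening in m; "gripper_force": force on a finger pad.
Only numpy, scipy, OpenCV 4.12 (cv2) and the standard library are available. Lean on these libraries where they do the work, as an engineer would, in place of code of your own. Each camera call takes 0.05 s, during which the arm holds its last target. There are 200 camera calls.

## Working session

There is one attempt and no reset: what is moved stays moved. The work goes in short steps, Python scripts to look and compute and a shell command to move; the robot and the scene stay as the last step left them, time stands still between calls to the robot, and variables do not carry over. Pictures are saved under pics/ and viewed, at most 10 in all, crops included, and the job is handed in when it is done.

```bash
mkdir -p pics; ls; cat > h.py <<'E'
import numpy as np, cv2
from cell import arm, cams
from scipy.spatial.transform import Rotation as R
def snap(n,f=None):
    s=cams.snapshot(n)
    if f: cv2.imwrite('pics/'+f,np.asarray(s['pixels']))
    return s
def Rm(a):
    a=np.array(a,float)
    if a.shape==(3,3): return a
    if a.size==3: return R.from_euler('xyz',a,degrees=True).as_matrix()
    raise ValueError(a)
def foc(s): return 192/np.tan(np.radians(s['vfov'])/2)
def ray(s,row,col,fish=False):
    f=foc(s); u=(col-s['cx'])/f; v=(row-s['cy'])/f
    if fish:
        t=np.hypot(u,v); k=np.tan(t)/t if t>1e-9 else 1; u*=k; v*=k
    d=Rm(s['attitude'])@np.array([u,-v,-1]); return np.array(s['eye']),d/np.linalg.norm(d)
def onz(s,row,col,z,fish=False):
    e,d=ray(s,row,col,fish); return e+d*(z-e[2])/d[2]
def proj(s,p,fish=False):
    c=Rm(s['attitude']).T@(np.array(p)-s['eye']); u,v=c[0]/-c[2],-c[1]/-c[2]
    if fish:
        t=np.hypot(u,v); k=np.arctan(t)/t if t>1e-9 else 1; u*=k; v*=k
    f=foc(s); return np.array([s['cy']+v*f,s['cx']+u*f])
E
python3 - <<'E'
from h import *
print(arm.get_state())
for n in('top','scene'):
    s=snap(n,n+'0.png'); print(n,{k:v for k,v in s.items() if k!='pixels'})
    for l in ['pin_mid','bore_seat','bar','flap_hinge','blade_tip','stud','knob','chuck','bracket','block','oil']:
        print(l,[(np.round(d['location']).tolist(),round(d['p'],2)) for d in cams.search_frame(l,n)[:4]])
E
```

```text
pics
{'time_s': 0.0, 'joints': array([6.26951636e+01, 2.79183039e+00, 5.58982801e+00, 9.29345484e+01,
       7.10361705e-04, 8.26773793e+01]), 'qd': array([-0.01248969,  0.0423206 ,  0.06282206,  0.03842954, -0.07434951,
        0.04984694]), 'effort': array([ 1.56306328e-04, -3.38776481e+01,  3.20018113e+01,  2.00817164e-02,
       -1.09514613e-04, -4.08055627e-06]), 'tool_pos': array([0.17912651, 0.49282707, 0.23011121]), 'eef_rot': array([-1.79864653e+02, -1.81087956e-02,  1.60017762e+02]), 'wrist_force': array([-1.05580178,  0.17083366, -0.36834588]), 'torque': array([0.03806963, 0.0258115 , 0.01830588]), 'gripper_force': 0.0, 'finger_gap': 0.08556511003704219}
top {'vfov': 51.08420986885537, 'cx': 254.79215300179587, 'cy': 189.79117258925396, 'eye': array([0.36274717, 0.03755056, 1.10724434]), 'attitude': array([ 11.35131245,  -1.66108898, -89.24492465])}
pin_mid [([208.0, 329.0], 0.59), ([214.0, 355.0], 0.48)]
bore_seat [([178.0, 204.0], 0.56), ([189.0, 233.0], 0.38)]
bar [([221.0, 203.0], 0.75), ([185.0, 235.0], 0.34)]
flap_hinge [([178.0, 204.0], 0.97)]
blade_tip [([189.0, 23
[... 215 characters left out ...]
.31), ([232.0, 322.0], 0.21)]
scene {'vfov': 56.75220442166022, 'cx': 255.70094575422323, 'cy': 188.58129226666864, 'eye': array([1.19526437, 0.23922313, 0.67821302]), 'attitude': array([ 48.47092703,  -0.58518263, 111.27138048])}
pin_mid [([172.0, 156.0], 0.68), ([167.0, 178.0], 0.53)]
bore_seat [([230.0, 308.0], 0.77)]
bar [([194.0, 313.0], 0.75)]
flap_hinge [([230.0, 307.0], 0.77)]
blade_tip [([206.0, 277.0], 0.48)]
stud [([164.0, 214.0], 0.74)]
knob [([153.0, 153.0], 0.75), ([229.0, 309.0], 0.5)]
chuck [([166.0, 215.0], 0.74), ([200.0, 104.0], 0.67), ([229.0, 308.0], 0.65)]
bracket [([218.0, 173.0], 0.8)]
block [([225.0, 402.0], 0.55)]
oil [([272.0, 425.0], 0.98), ([220.0, 174.0], 0.36)]
```

```bash
python3 - <<'E'
import cv2
a=cv2.imread('pics/top0.png'); b=cv2.imread('pics/scene0.png')
cv2.imwrite('pics/top1.png',cv2.resize(a[120:280,80:420],None,fx=2.3,fy=2.3,interpolation=3))
cv2.imwrite('pics/scene1.png',cv2.resize(b[110:310,90:450],None,fx=2.2,fy=2.2,interpolation=3))
E
```

```text
(no output)
```

View pics/top1.png

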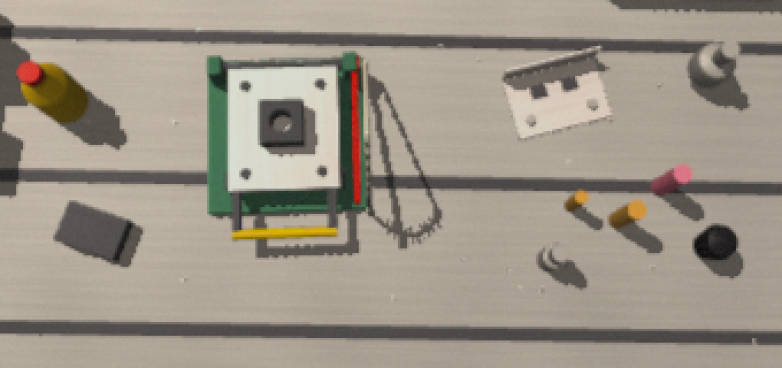

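View pics/scene1.png

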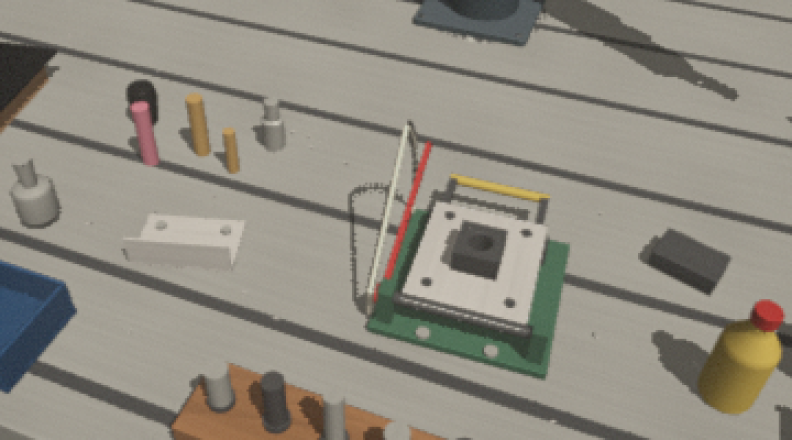

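The candidates in the top picture are the pink cylinder (199,372), the small brass one (207,330) and the large brass one (213,353). The pink one is ruled out, and of the other two the large one at (213,353) is meant. It shows in the scene picture at about (167,180).

```bash
cat > m.py <<'E'
from h import *
T=snap('top');S=snap('scene')
def seg(s,lo,hi,box):
    m=cv2.inRange(cv2.cvtColor(np.asarray(s['pixels']),cv2.COLOR_BGR2HSV),lo,hi); k=np.zeros_like(m); r0,r1,c0,c1=box; k[r0:r1,c0:c1]=m[r0:r1,c0:c1]; return k
def ends(m):
    n,l,st,ce=cv2.connectedComponentsWithStats(m); i=1+np.argmax(st[1:,4]); p=np.argwhere(l==i).astype(float); c=p.mean(0); _,_,v=np.linalg.svd(p-c,full_matrices=False); a=(p-c)@v[0]; return len(p),c,c+v[0]*a.min(),c+v[0]*a.max()
def tri(*rs):
    A=np.zeros((3,3));b=np.zeros(3)
    for e,d in rs: P=np.eye(3)-np.outer(d,d);A+=P;b+=P@e
    x=np.linalg.solve(A,b); return x,[np.linalg.norm((np.eye(3)-np.outer(d,d))@(x-e)) for e,d in rs]
E
python3 - <<'E'
from m import *
np.set_printoptions(precision=4,suppress=True)
out={}
for nm,lo,hi,bt,bs in [('pin',(10,110,70),(28,255,255),(200,225,342,370),(145,185,170,190)),('bar',(20,150,80),(35,255,255),(205,235,170,240),(180,210,280,350)),('red',(0,130,60),(8,255,255),(140,220,225,250),(165,260,250,295)) ]:
    for s,b,n in((T,bt,'T'),(S,bs,'S')):
        e=ends(seg(s,lo,hi,b)); out[nm+n]=e; print(nm,n,e)
for nm in('pin','bar','red'):
    t,q=out[nm+'T'],out[nm+'S']
    print(nm,'mid',tri(ray(T,*t[1]),ray(S,*q[1])))
    for i in(2,3):
        for j in(2,3): print(i,j,tri(ray(T,*t[i]),ray(S,*q[j])))
print('bore',tri(ray(T,173,203),ray(S,220.5,310)))
print('pin top z=.09',onz(T,*[211,358],.09))
E
```

```text
pin T (120, array([212.65  , 352.8917]), array([216.5538, 345.2842]), array([209.0019, 360.001 ]))
pin S (173, array([166.3988, 179.7168]), array([152.7535, 177.5593]), array([180.1747, 181.8948]))
bar T (177, array([220.8644, 203.0847]), array([221.5775, 180.9542]), array([220.1259, 226.0041]))Traceback (most recent call last):
  File "<stdin>", line 6, in <module>
  File "m.py", line 6, in ends
    n,l,st,ce=cv2.connectedComponentsWithStats(m); i=1+np.argmax(st[1:,4]); p=np.argwhere(l==i).astype(float); c=p.mean(0); _,_,v=np.linalg.svd(p-c,full_matrices=False); a=(p-c)@v[0]; return len(p),c,c+v[0]*a.min(),c+v[0]*a.max()
                                                       ~~~~~~~~~^^^^^^^^^^
    return _wrapfunc(a, 'argmax', axis=axis, out=out, **kwds)
    return bound(*args, **kwds)
ValueError: attempt to get argmax of an empty sequence
```

```bash
python3 - <<'E'
from m import *
np.set_printoptions(precision=4,suppress=True)
out={}
for nm,lo,hi,bt,bs in [('pin',(10,110,70),(28,255,255),(200,225,342,370),(145,185,170,190)),('bar',(12,110,80),(40,255,255),(205,235,170,240),(180,210,280,350)),('red',(0,130,60),(10,255,255),(140,220,225,250),(165,260,250,295)) ]:
    for s,b,n in((T,bt,'T'),(S,bs,'S')):
        e=ends(seg(s,lo,hi,b)); out[nm+n]=e; print(nm,n,e[0],*e[1:])
for nm in('pin','bar','red'):
    t,q=out[nm+'T'],out[nm+'S']
    print(nm,'mid',*tri(ray(T,*t[1]),ray(S,*q[1])))
    for i in(2,3):
        for j in(2,3): print(i,j,*tri(ray(T,*t[i]),ray(S,*q[j])))
print('bar z.045',onz(T,*out['barT'][2],.045),onz(T,*out['barT'][3],.045))
print('bore',tri(ray(T,173,203),ray(S,220.5,310)))
E
```

```text
pin T 120 [212.65   352.8917] [216.5538 345.2842] [209.0019 360.001 ]
pin S 169 [166.1657 179.645 ] [152.7542 177.6646] [180.0451 181.6944]
bar T 201 [220.7861 203.4229] [220.0016 226.0347] [221.5657 180.9502]
bar S 160 [195.2188 316.4812] [200.1336 338.7498] [190.409 294.689]
red T 195 [178.6051 234.1897] [145.0249 233.5941] [208.0051 234.7112]
red S 169 [206.3314 274.7574] [174.8656 284.5691] [235.8596 265.5498]
pin mid [ 0.5183 -0.2537  0.0456] [np.float64(0.0010734806536822792), np.float64(0.001073480653682199)]
2 2 [ 0.5094 -0.2389  0.0865] [np.float64(0.01647382403718836), np.float64(0.016473824037188355)]
2 3 [ 0.5166 -0.2508 -0.0084] [np.float64(0.0033282546999375885), np.float64(0.0033282546999374553)]
3 2 [ 0.5196 -0.2558  0.0943] [np.float64(0.004416975310186972), np.float64(0.004416975310186992)]
3 3 [ 0.5284 -0.2679  0.0028] [np.float64(0.019324712300521883), np.float64(0.019324712300521706)]
bar mid [0.4904 0.1443 0.0442] [np.float64(0.00023005104474808544), np.float64(0.00023005104474823625)]
2 2 [0.4894 0.1438 0.0397] [np.float64(0.05893844011175117), np.float64(0.058
[... 261 characters left out ...]
21417969116), np.float64(0.05697132141796909)]
red mid [0.5999 0.0644 0.0735] [np.float64(0.0006076119473284977), np.float64(0.0006076119473284788)]
2 2 [0.6443 0.0786 0.2129] [np.float64(0.014448314461027931), np.float64(0.0144483144610279)]
2 3 [0.693  0.0714 0.0683] [np.float64(0.002589735055752765), np.float64(0.002589735055752851)]
3 2 [0.5164 0.0604 0.1076] [np.float64(0.0006551930231413665), np.float64(0.0006551930231413797)]
3 3 [ 0.5528  0.0478 -0.095 ] [np.float64(0.018792269381581128), np.float64(0.0187922693815811)]
bar z.045 [0.4933 0.0848 0.045 ] [0.4872 0.2035 0.045 ]
bore (array([0.6131, 0.1516, 0.0714]), [np.float64(0.0038911730149937753), np.float64(0.0038911730149938082)])
```

Both views agree:
- Pin at (0.518, −0.254).
- Bar at (0.490, 0.144, 0.044), yaw 2.95°.
- Blade at about 0.338 rad.

Next I turn the tool so the fingers close along x, then go above the pin.

```bash
python3 -m inch '[{"rz":0.146,"grip":-0.2},{"rz":0.146,"grip":-0.2},{"rz":0.146,"grip":-0.2},{"rz":0.146,"grip":-0.2},{"rz":0.146,"grip":-0.2},{"rz":0.146,"grip":-0.2},{"rz":0.146,"grip":-0.2},{"rz":0.146,"grip":-0.2}]' && python3 -m inch '[{"tx":-20,"ty":8},{"tx":-38,"ty":15},{"tx":-40,"ty":15},{"tx":-40,"ty":15},{"tx":-40,"ty":15},{"tx":-40,"ty":16},{"tx":-40,"ty":16},{"tx":-40,"ty":16},{"tx":-40,"ty":16},{"tx":-40,"ty":16},{"tx":-40,"ty":16},{"tx":-40,"ty":16},{"tx":-40,"ty":16},{"tx":-40,"ty":16},{"tx":-40,"ty":16},{"tx":-40,"ty":16},{"tx":-40,"ty":16},{"tx":-40,"ty":16},{"tx":-40,"ty":16},{"tx":-25,"ty":8}]'
python3 - <<'E'
from m import *
print(arm.get_state())
s=snap('wrist','w0.png'); print({k:v for k,v in s.items() if k!='pixels'})
a=np.asarray(s['pixels']).copy()
for z in(0,.09): print(z,proj(s,(.5183,-.2537,z),True))
E
```

```text
{'time_s': 1.5, 'joints': array([ 6.26929144e+01,  2.75031796e+00,  5.68249587e+00,  9.29336176e+01,
       -2.46447282e-03,  8.26787888e+01]), 'qd': array([ 0.01865337,  0.02013436,  0.01178163,  0.02291083, -0.14109222,
        0.0011157 ]), 'effort': array([-1.16998086e-03, -3.38635933e+01,  3.20145786e+01,  1.21513945e-03,
       -9.93793310e-05,  2.35072612e-06]), 'tool_pos': array([0.17944591, 0.49336311, 0.23129955]), 'eef_rot': array([-1.79998258e+02,  2.26092355e-03,  1.60014126e+02]), 'wrist_force': array([ 0.1887271 , -0.16725878, -0.41685894]), 'torque': array([0.02767215, 0.01628169, 0.03674869]), 'gripper_force': 0.0, 'finger_gap': 0.08539870980896835}
{'vfov': 65.70646984690485, 'cx': 252.82862710474686, 'cy': 190.1843968206805, 'eye': array([0.11767981, 0.51564982, 0.37379673]), 'attitude': array([-1.51305952e+01,  5.84540618e-02,  7.00512259e+01])}
0 [382.85574987  35.31875035]
0.09 [405.5039855   20.23678703]invalid input
```

View pics/w0.png

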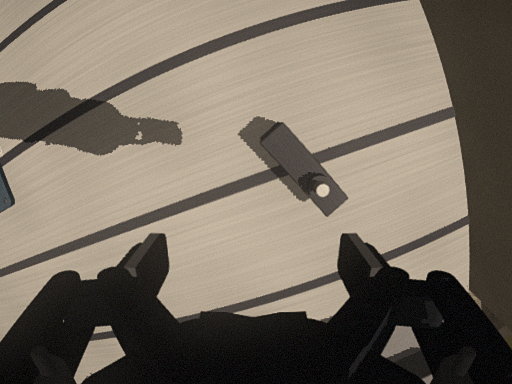

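The wrist picture shows the start area: a dark block with a bright dot at (190,322). The arm has not moved because the call was refused. Every row probably needs all seven keys.

```bash
python3 -m inch '[{"rx":0,"ry":0,"rz":0.146,"tx":0,"ty":0,"tz":0,"grip":-0.2},{"rx":0,"ry":0,"rz":0.146,"tx":0,"ty":0,"tz":0,"grip":-0.2},{"rx":0,"ry":0,"rz":0.146,"tx":0,"ty":0,"tz":0,"grip":-0.2},{"rx":0,"ry":0,"rz":0.146,"tx":0,"ty":0,"tz":0,"grip":-0.2},{"rx":0,"ry":0,"rz":0.146,"tx":0,"ty":0,"tz":0,"grip":-0.2},{"rx":0,"ry":0,"rz":0.146,"tx":0,"ty":0,"tz":0,"grip":-0.2},{"rx":0,"ry":0,"rz":0.146,"tx":0,"ty":0,"tz":0,"grip":-0.2},{"rx":0,"ry":0,"rz":0.146,"tx":0,"ty":0,"tz":0,"grip":-0.2}]'
```

```text
time_s: 2.35
tool_pos: [0.1794, 0.4934, 0.2313]
eef_rot: [-180.0, 0.0, 92.8]
wrist_force: [0.3, -0.1, -0.2]
finger_gap: 0.0514
gripper_force: 0.0
```

```bash
python3 -m inch '[{"rx":0,"ry":0,"rz":0,"tx":-20,"ty":8,"tz":0,"grip":-0.2},{"rx":0,"ry":0,"rz":0,"tx":-38,"ty":15,"tz":0,"grip":-0.2},{"rx":0,"ry":0,"rz":0,"tx":-40,"ty":16,"tz":0,"grip":-0.2},{"rx":0,"ry":0,"rz":0,"tx":-40,"ty":16,"tz":0,"grip":-0.2},{"rx":0,"ry":0,"rz":0,"tx":-40,"ty":16,"tz":0,"grip":-0.2},{"rx":0,"ry":0,"rz":0,"tx":-40,"ty":16,"tz":0,"grip":-0.2},{"rx":0,"ry":0,"rz":0,"tx":-40,"ty":16,"tz":0,"grip":-0.2},{"rx":0,"ry":0,"rz":0,"tx":-40,"ty":16,"tz":0,"grip":-0.2},{"rx":0,"ry":0,"rz":0,"tx":-40,"ty":16,"tz":0,"grip":-0.2},{"rx":0,"ry":0,"rz":0,"tx":-40,"ty":16,"tz":0,"grip":-0.2},{"rx":0,"ry":0,"rz":0,"tx":-40,"ty":16,"tz":0,"grip":-0.2},{"rx":0,"ry":0,"rz":0,"tx":-40,"ty":16,"tz":0,"grip":-0.2},{"rx":0,"ry":0,"rz":0,"tx":-40,"ty":16,"tz":0,"grip":-0.2},{"rx":0,"ry":0,"rz":0,"tx":-40,"ty":16,"tz":0,"grip":-0.2},{"rx":0,"ry":0,"rz":0,"tx":-40,"ty":16,"tz":0,"grip":-0.2},{"rx":0,"ry":0,"rz":0,"tx":-40,"ty":16,"tz":0,"grip":-0.2},{"rx":0,"ry":0,"rz":0,"tx":-40,"ty":16,"tz":0,"grip":-0.2},{"rx":0,"ry":0,"rz":0,"tx":-40,"ty":16,"tz":0,"grip":-0.2},{"rx":0,"ry":0,"rz":0,"tx":-40,"ty":16,"tz":0,"grip":-0.2},{"rx":0,"ry":0,"rz":0,"tx":-25,"ty":10,"tz":0,"grip":-0.2}]'
python3 - <<'E'
from m import *
st=arm.get_state();print(st['tool_pos'],st['eef_rot'])
s=snap('wrist'); print({k:v for k,v in s.items() if k!='pixels'})
a=np.asarray(s['pixels']).copy()
for z in(0,.09):
    q=proj(s,(.5183,-.2537,z),True);print(z,q)
    cv2.drawMarker(a,(int(q[1]),int(q[0])),(0,255,0),0,12)
cv2.imwrite('pics/w1.png',a)
E
```

```text
time_s: 4.35
tool_pos: [0.5258, -0.255, 0.2305]
eef_rot: [-180.0, 0.0, 93.0]
wrist_force: [0.0, 0.5, 0.4]
finger_gap: 0.0515
gripper_force: 0.0
[ 0.52576527 -0.25542996  0.22964865] [-1.79939838e+02  1.64836446e-02  9.28865401e+01]
{'vfov': 65.70646984690485, 'cx': 252.82862710474686, 'cy': 190.1843968206805, 'eye': array([ 0.52272398, -0.18984511,  0.37210174]), 'attitude': array([-15.18324432,   0.06012672,   2.92159089])}
0 [161.68818655 247.08490494]
0.09 [177.27133432 245.24340432]
```

View pics/w1.png

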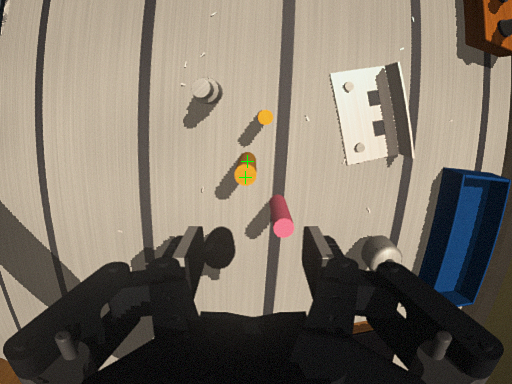

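The wrist picture confirms it. The large brass pin's top is at (177,246), right on my projection; the small brass pin is at (117,265) and the pink one at (210,281). Next: go down and grip.

```bash
python3 -m inch '[{"rx":0,"ry":0,"rz":0,"tx":2,"ty":-7.4,"tz":5,"grip":-0.2},{"rx":0,"ry":0,"rz":0,"tx":0,"ty":0,"tz":20,"grip":-0.2},{"rx":0,"ry":0,"rz":0,"tx":0,"ty":0,"tz":30,"grip":-0.2},{"rx":0,"ry":0,"rz":0,"tx":0,"ty":0,"tz":30,"grip":-0.2},{"rx":0,"ry":0,"rz":0,"tx":0,"ty":0,"tz":30,"grip":-0.2},{"rx":0,"ry":0,"rz":0,"tx":0,"ty":0,"tz":30,"grip":-0.2},{"rx":0,"ry":0,"rz":0,"tx":0,"ty":0,"tz":25,"grip":-0.2},{"rx":0,"ry":0,"rz":0,"tx":0,"ty":0,"tz":15,"grip":-0.2},{"rx":0,"ry":0,"rz":0,"tx":0,"ty":0,"tz":0,"grip":-0.2},{"rx":0,"ry":0,"rz":0,"tx":0,"ty":0,"tz":0,"grip":1},{"rx":0,"ry":0,"rz":0,"tx":0,"ty":0,"tz":0,"grip":1},{"rx":0,"ry":0,"rz":0,"tx":0,"ty":0,"tz":0,"grip":1},{"rx":0,"ry":0,"rz":0,"tx":0,"ty":0,"tz":0,"grip":1},{"rx":0,"ry":0,"rz":0,"tx":0,"ty":0,"tz":0,"grip":1},{"rx":0,"ry":0,"rz":0,"tx":0,"ty":0,"tz":0,"grip":1}]' 50
```

```text
time_s: 6.0
tool_pos: [0.519, -0.2512, 0.0487]
eef_rot: [179.8, 0.1, 93.1]
wrist_force: [-1.3, 0.6, 5.7]
finger_gap: 0.0211
gripper_force: 49.1
```

```bash
python3 -m inch '[{"rx":0,"ry":0,"rz":0,"tx":0,"ty":0,"tz":-10,"grip":1},{"rx":0,"ry":0,"rz":0,"tx":0,"ty":0,"tz":-20,"grip":1},{"rx":0,"ry":0,"rz":0,"tx":0,"ty":0,"tz":-35,"grip":1},{"rx":0,"ry":0,"rz":0,"tx":0,"ty":0,"tz":-40,"grip":1},{"rx":0,"ry":0,"rz":0,"tx":0,"ty":0,"tz":-40,"grip":1},{"rx":0,"ry":0,"rz":0,"tx":10,"ty":3,"tz":-40,"grip":1},{"rx":0,"ry":0,"rz":0,"tx":20,"ty":7,"tz":-30,"grip":1},{"rx":0,"ry":0,"rz":0,"tx":30,"ty":10,"tz":-15,"grip":1},{"rx":0,"ry":0,"rz":0,"tx":30,"ty":10,"tz":0,"grip":1},{"rx":0,"ry":0,"rz":0,"tx":30,"ty":10,"tz":0,"grip":1},{"rx":0,"ry":0,"rz":0,"tx":35,"ty":11,"tz":0,"grip":1},{"rx":0,"ry":0,"rz":0,"tx":35,"ty":12,"tz":0,"grip":1},{"rx":0,"ry":0,"rz":0,"tx":35,"ty":12,"tz":0,"grip":1},{"rx":0,"ry":0,"rz":0,"tx":35,"ty":12,"tz":0,"grip":1},{"rx":0,"ry":0,"rz":0,"tx":35,"ty":12,"tz":0,"grip":1},{"rx":0,"ry":0,"rz":0,"tx":25,"ty":8,"tz":0,"grip":1},{"rx":0,"ry":0,"rz":0,"tx":10,"ty":3,"tz":0,"grip":1},{"rx":0,"ry":0,"rz":0,"tx":0,"ty":0,"tz":0,"grip":1},{"rx":0,"ry":0,"rz":0,"tx":0,"ty":0,"tz":0,"grip":1}]'
python3 - <<'E'
from m import *
st=arm.get_state();print(st['tool_pos'],st['eef_rot'],st['finger_gap'])
s=snap('wrist','w2.png'); print({k:v for k,v in s.items() if k!='pixels'})
for z in(.073,.079): print(z,proj(s,(.613,.1508,z),True))
print([ (d['location'],d['p']) for d in cams.search_frame('bore_seat','wrist')])
a=np.asarray(s['pixels']); q=proj(s,(.613,.1508,.075),True).astype(int); r,c=max(q[0]-100,0),max(q[1]-130,0); print(r,c)
cv2.imwrite('pics/w2c.png',cv2.resize(a[r:r+200,c:c+260],None,fx=3,fy=3,interpolation=1))
E
```

```text
time_s: 7.9
tool_pos: [0.6095, 0.084, 0.2761]
eef_rot: [-179.9, 0.1, 93.1]
wrist_force: [0.3, -0.4, -2.7]
finger_gap: 0.0205
gripper_force: 49.1
[0.60949902 0.0834799  0.27637266] [-1.79978139e+02  3.92020050e-02  9.29918765e+01] 0.020757145930812407
{'vfov': 65.70646984690485, 'cx': 252.82862710474686, 'cy': 190.1843968206805, 'eye': array([0.60623599, 0.14910747, 0.41883759]), 'attitude': array([-15.20857086,   0.01634351,   3.02841988])}
0.073 [110.12927597 258.86917486]
0.079 [110.10942995 258.97431575]
[([108.7, 252.3], 0.63)]
10 128
```

View pics/w2c.png

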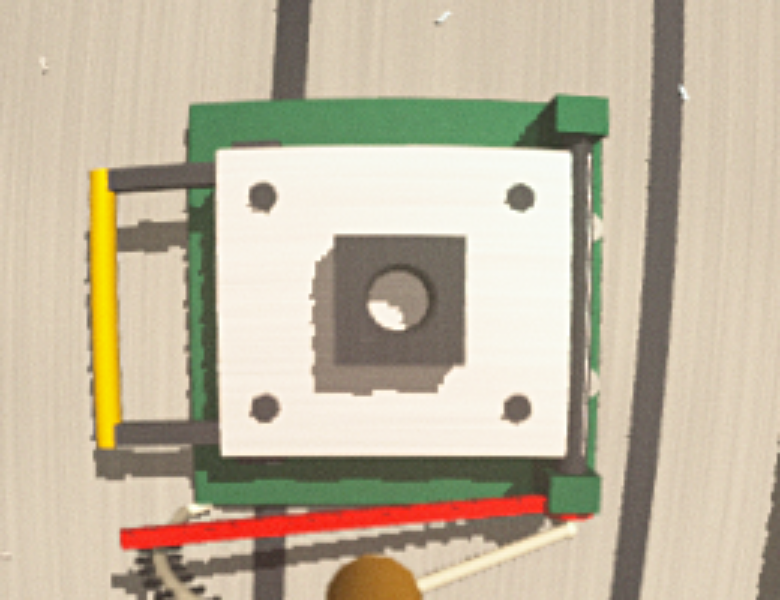

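The crop shows the plate flat with the bore mouth centred at about row 109.8, col 261.3. The red blade is on the −y side and the held pin's foot shows at the bottom. I'll compute the bore position and how far the held pin sits off the TCP.

```bash
python3 - <<'E'
from m import *
s=snap('wrist','w3.png')
for z in(.073,.079): print('bore',z,onz(s,109.8,261.3,z,True))
a=np.asarray(s['pixels']); m=seg(s,(8,90,40),(28,255,255),(150,384,180,330))
n,l,stt,ce=cv2.connectedComponentsWithStats(m); i=1+np.argmax(stt[1:,4]); print(stt[i])
for r in range(stt[i][1],stt[i][1]+60,6):
    c=np.where(l[r]==i)[0]; print(r,c.min(),c.max(),(c.min()+c.max())/2)
st=arm.get_state();t=st['tool_pos'];Rt=Rm(st['eef_rot']);print(t,st['eef_rot'])
th=np.linspace(0,2*np.pi,73)
for off in(-.003,0,.003):
    P=np.array([proj(s,t+Rt@np.array([.011*np.cos(x)+off,.011*np.sin(x),.0487]),True) for x in th]); print('off',off,P.min(0),P.max(0))
print('bartop',onz(s,10+310/3,128+103/3,.051,True))
# blade tip & root with known plane
print(onz(s,10+537/3,128+122/3,.1076,True))
E
```

```text
bore 0.073 [0.61596535 0.15190866 0.073     ]
bore 0.079 [0.6157972  0.15186653 0.079     ]
[ 224  194   65  110 4811]
194 249 253 251.0
200 241 264 252.5
206 237 267 252.0
212 236 268 252.0
218 235 270 252.5
224 235 271 253.0
230 229 275 252.0
236 228 278 253.0
242 226 279 252.5
248 225 280 252.5
[0.60966026 0.08412494 0.27650499] [1.79988421e+02 6.35288631e-03 9.30205222e+01]
off -0.003 [198.19902376 236.56054742] [228.50761182 268.77046097]
off 0 [193.9019306  236.48806928] [224.50729676 268.84479544]
off 0.003 [189.56919164 236.41709125] [220.46349127 268.91768921]
bartop [0.49228955 0.14406222 0.051     ]
[0.51712666 0.06151464 0.1076    ]
```

The pin is centred in the grip. Shift over the bore, then come down close above the mouth.

```bash
python3 -m inch '[{"rx":0,"ry":0,"rz":0,"tx":10,"ty":2,"tz":0,"grip":1},{"rx":0,"ry":0,"rz":0,"tx":25,"ty":3.8,"tz":0,"grip":1},{"rx":0,"ry":0,"rz":0,"tx":22.6,"ty":3,"tz":5,"grip":1},{"rx":0,"ry":0,"rz":0,"tx":10,"ty":1,"tz":20,"grip":1},{"rx":0,"ry":0,"rz":0,"tx":0,"ty":0,"tz":30,"grip":1},{"rx":0,"ry":0,"rz":0,"tx":0,"ty":0,"tz":30,"grip":1},{"rx":0,"ry":0,"rz":0,"tx":0,"ty":0,"tz":25,"grip":1},{"rx":0,"ry":0,"rz":0,"tx":0,"ty":0,"tz":15,"grip":1},{"rx":0,"ry":0,"rz":0,"tx":0,"ty":0,"tz":5,"grip":1},{"rx":0,"ry":0,"rz":0,"tx":0,"ty":0,"tz":0,"grip":1},{"rx":0,"ry":0,"rz":0,"tx":0,"ty":0,"tz":0,"grip":1}]'
python3 - <<'E'
from m import *
p=[arm.get_state()['tool_pos'] for _ in range(1)]
s=snap('wrist','w4.png');st=arm.get_state();print(p,st['tool_pos'],st['eef_rot'],st['wrist_force'])
S=snap('scene','s4.png'); q=proj(S,(.616,.152,.09)).astype(int)
b=np.asarray(S['pixels'])[q[0]-60:q[0]+60,q[1]-60:q[1]+60]; a=np.asarray(s['pixels'])[60:260,150:360]
a=cv2.resize(a,(420,400)); b=cv2.resize(b,(400,400),interpolation=2); cv2.imwrite('pics/c4.png',np.hstack([np.pad(a,((0,0),(0,-20+0) if 0 else (0,0),(0,0)))[:,:400],b]))
E
```

```text
time_s: 9.35
tool_pos: [0.6168, 0.1532, 0.1481]
eef_rot: [179.8, -0.0, 93.1]
wrist_force: [-0.5, -0.0, -1.8]
finger_gap: 0.0208
gripper_force: 49.1
[array([0.61707814, 0.15318789, 0.14850179])] [0.61699389 0.15318449 0.14834425] [ 1.79803079e+02 -1.94030132e-02  9.30885062e+01] [-0.75754518  0.18096344 -2.913626  ]
```

View pics/c4.png

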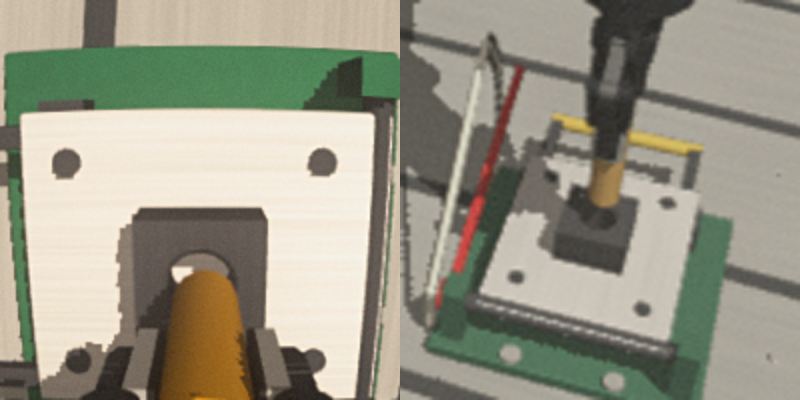

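The pin's foot is just above the mouth and about 1 mm off toward +x and +y. Correct that and lower.

```bash
python3 -m inch '[{"rx":0,"ry":0,"rz":0,"tx":-1.3,"ty":-1,"tz":5,"grip":1},{"rx":0,"ry":0,"rz":0,"tx":0,"ty":0,"tz":8,"grip":1},{"rx":0,"ry":0,"rz":0,"tx":0,"ty":0,"tz":6,"grip":1},{"rx":0,"ry":0,"rz":0,"tx":0,"ty":0,"tz":4,"grip":1},{"rx":0,"ry":0,"rz":0,"tx":0,"ty":0,"tz":4,"grip":1},{"rx":0,"ry":0,"rz":0,"tx":0,"ty":0,"tz":4,"grip":1},{"rx":0,"ry":0,"rz":0,"tx":0,"ty":0,"tz":0,"grip":1}]'
```

```text
time_s: 10.25
tool_pos: [0.6144, 0.1516, 0.1143]
eef_rot: [-179.9, 0.0, 93.1]
wrist_force: [-0.2, -0.9, -1.9]
finger_gap: 0.021
gripper_force: 49.1
```

```bash
python3 -m inch '[{"rx":0,"ry":0,"rz":0,"tx":0,"ty":0,"tz":4,"grip":1},{"rx":0,"ry":0,"rz":0,"tx":0,"ty":0,"tz":4,"grip":1},{"rx":0,"ry":0,"rz":0,"tx":0,"ty":0,"tz":3,"grip":1},{"rx":0,"ry":0,"rz":0,"tx":0,"ty":0,"tz":0,"grip":1}]'
```

```text
time_s: 10.65
tool_pos: [0.6144, 0.1516, 0.1035]
eef_rot: [-179.9, 0.0, 93.1]
wrist_force: [0.3, -0.8, -2.6]
finger_gap: 0.0208
gripper_force: 49.1
```

```bash
python3 -m inch '[{"rx":0,"ry":0,"rz":0,"tx":0,"ty":0,"tz":2,"grip":1},{"rx":0,"ry":0,"rz":0,"tx":0,"ty":0,"tz":2,"grip":1},{"rx":0,"ry":0,"rz":0,"tx":0,"ty":0,"tz":1,"grip":1},{"rx":0,"ry":0,"rz":0,"tx":0,"ty":0,"tz":0,"grip":1}]'
```

```text
time_s: 11.05
tool_pos: [0.615, 0.1517, 0.0997]
eef_rot: [180.0, -0.0, 93.1]
wrist_force: [0.4, 0.3, -0.7]
finger_gap: 0.0206
gripper_force: 49.3
```

```bash
python3 -m inch '[{"rx":0,"ry":0,"rz":0,"tx":0,"ty":0,"tz":1,"grip":1},{"rx":0,"ry":0,"rz":0,"tx":0,"ty":0,"tz":0,"grip":1},{"rx":0,"ry":0,"rz":0,"tx":0,"ty":0,"tz":0,"grip":-0.2},{"rx":0,"ry":0,"rz":0,"tx":0,"ty":0,"tz":0,"grip":-0.2},{"rx":0,"ry":0,"rz":0,"tx":0,"ty":0,"tz":0,"grip":-0.2},{"rx":0,"ry":0,"rz":0,"tx":0,"ty":0,"tz":0,"grip":-0.2},{"rx":0,"ry":0,"rz":0,"tx":0,"ty":0,"tz":-20,"grip":-0.2},{"rx":0,"ry":0,"rz":0,"tx":0,"ty":0,"tz":-30,"grip":-0.2},{"rx":0,"ry":0,"rz":0,"tx":0,"ty":0,"tz":-40,"grip":-0.2},{"rx":0,"ry":0,"rz":0,"tx":0,"ty":0,"tz":-30,"grip":-0.2},{"rx":0,"ry":0,"rz":0,"tx":0,"ty":-10,"tz":-10,"grip":-0.2},{"rx":0,"ry":0,"rz":0,"tx":0,"ty":-30,"tz":0,"grip":-0.2},{"rx":0,"ry":0,"rz":0,"tx":0,"ty":-40,"tz":0,"grip":-0.2},{"rx":0,"ry":0,"rz":0,"tx":0,"ty":-30,"tz":0,"grip":-0.2},{"rx":0,"ry":0,"rz":0,"tx":0,"ty":-14,"tz":0,"grip":-0.2},{"rx":0,"ry":0,"rz":0,"tx":0,"ty":0,"tz":0,"grip":-0.2},{"rx":0,"ry":0,"rz":0,"tx":0,"ty":0,"tz":0,"grip":-0.2}]'
python3 - <<'E'
from m import *
st=arm.get_state();print(st['tool_pos'],st['eef_rot'])
W=snap('wrist','w5.png'); 
q=proj(S,(.616,.152,.09)).astype(int)
b=np.asarray(S['pixels'])[q[0]-60:q[0]+60,q[1]-60:q[1]+60]
cv2.imwrite('pics/c5.png',np.hstack([cv2.resize(np.asarray(W['pixels']),(480,360)),cv2.resize(b,(360,360),interpolation=2)])[:, :800])
for nm,s in(('T',T),('S',S)):
    for z in(.05,.095,.14): print(nm,z,proj(s,(.616,.152,z)))
for z in(.05,.095,.14): print('W',z,proj(W,(.616,.152,z),True))
print('bar',proj(W,(.4904,.1443,.051),True))
E
```

```text
time_s: 12.75
tool_pos: [0.4908, 0.145, 0.2275]
eef_rot: [-180.0, 0.0, 93.1]
wrist_force: [0.8, 0.7, -0.4]
finger_gap: 0.0513
gripper_force: 0.0
[0.49148861 0.14493323 0.22758429] [-1.79972613e+02  6.36786647e-03  9.30861328e+01]
T 0.05 [174.06818699 202.2281245 ]
T 0.095 [169.97728738 200.50143243]
T 0.14 [165.52371333 198.62166227]
S 0.05 [227.43670726 307.19863423]
S 0.095 [214.17245255 309.28336568]
S 0.14 [199.90061832 311.52645753]
W 0.05 [172.16685132 361.32829294]
W 0.095 [181.34069922 376.34918219]
W 0.14 [193.45664948 395.70466186]
bar [172.25624601 251.77470916]
```

View pics/c5.png

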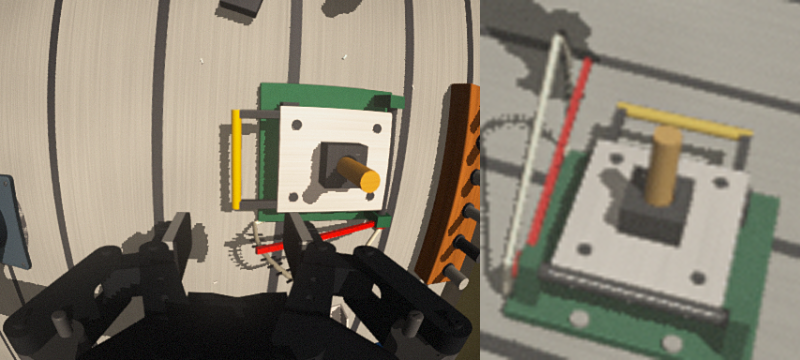

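The pin stands home: its top is at wrist pixel (193,395), exactly as predicted for seated. The bar is straight under the tool. I narrow the gap so the fingers clear the green base, go down and grip the bar.

```bash
python3 -m inch '[{"rx":0,"ry":0,"rz":0,"tx":0,"ty":0,"tz":15,"grip":0.37},{"rx":0,"ry":0,"rz":0,"tx":0,"ty":0,"tz":25,"grip":0.37},{"rx":0,"ry":0,"rz":0,"tx":0,"ty":0,"tz":30,"grip":0.37},{"rx":0,"ry":0,"rz":0,"tx":0,"ty":0,"tz":30,"grip":0.37},{"rx":0,"ry":0,"rz":0,"tx":0,"ty":0,"tz":30,"grip":0.37},{"rx":0,"ry":0,"rz":0,"tx":0,"ty":0,"tz":25,"grip":0.37},{"rx":0,"ry":0,"rz":0,"tx":0,"ty":0,"tz":20,"grip":0.37},{"rx":0,"ry":0,"rz":0,"tx":0,"ty":0,"tz":15,"grip":0.37},{"rx":0,"ry":0,"rz":0,"tx":0,"ty":0,"tz":9,"grip":0.37},{"rx":0,"ry":0,"rz":0,"tx":0,"ty":0,"tz":0,"grip":0.37},{"rx":0,"ry":0,"rz":0,"tx":0,"ty":0,"tz":0,"grip":0.37}]'
```

```text
time_s: 14.0
tool_pos: [0.4917, 0.145, 0.0297]
eef_rot: [180.0, -0.0, 93.1]
wrist_force: [0.3, -0.9, 0.9]
finger_gap: 0.0267
gripper_force: 0.0
```

```bash
python3 -m inch '[{"rx":0,"ry":0,"rz":0,"tx":0,"ty":0,"tz":3,"grip":0.37},{"rx":0,"ry":0,"rz":0,"tx":0,"ty":0,"tz":0,"grip":1},{"rx":0,"ry":0,"rz":0,"tx":0,"ty":0,"tz":0,"grip":1},{"rx":0,"ry":0,"rz":0,"tx":0,"ty":0,"tz":0,"grip":1},{"rx":0,"ry":0,"rz":0,"tx":0,"ty":0,"tz":0,"grip":1},{"rx":0,"ry":0,"rz":0,"tx":0,"ty":0,"tz":0,"grip":1}]' 40
```

```text
time_s: 14.6
tool_pos: [0.4902, 0.145, 0.0269]
eef_rot: [-179.9, -0.0, 93.1]
wrist_force: [-5.0, -0.7, 6.5]
finger_gap: 0.0107
gripper_force: 39.1
```

```bash
python3 -m inch '[{"rx":0,"ry":0,"rz":0,"tx":0,"ty":0.1,"tz":-3,"grip":1},{"rx":0,"ry":0,"rz":0,"tx":0,"ty":0.2,"tz":-4.3,"grip":1},{"rx":0,"ry":0,"rz":0,"tx":0,"ty":0.2,"tz":-4,"grip":1},{"rx":0,"ry":0,"rz":0,"tx":0,"ty":0.4,"tz":-5.6,"grip":1},{"rx":0,"ry":0,"rz":0,"tx":0,"ty":0.5,"tz":-5.6,"grip":1},{"rx":0,"ry":0,"rz":0,"tx":0,"ty":0.7,"tz":-5.6,"grip":1},{"rx":0,"ry":0,"rz":0,"tx":0,"ty":0.9,"tz":-5.5,"grip":1},{"rx":0,"ry":0,"rz":0,"tx":0,"ty":1,"tz":-5.5,"grip":1},{"rx":0,"ry":0,"rz":0,"tx":0,"ty":1.2,"tz":-5.5,"grip":1},{"rx":0,"ry":0,"rz":0,"tx":0,"ty":1.3,"tz":-5.5,"grip":1},{"rx":0,"ry":0,"rz":0,"tx":0,"ty":1.5,"tz":-5.4,"grip":1},{"rx":0,"ry":0,"rz":0,"tx":0,"ty":1.6,"tz":-5.4,"grip":1},{"rx":0,"ry":0,"rz":0,"tx":0,"ty":1.7,"tz":-5.4,"grip":1},{"rx":0,"ry":0,"rz":0,"tx":0,"ty":0,"tz":0,"grip":1},{"rx":0,"ry":0,"rz":0,"tx":0,"ty":0,"tz":0,"grip":1},{"rx":0,"ry":0,"rz":0,"tx":0,"ty":0,"tz":0,"grip":1}]'
python3 - <<'E'
from m import *
st=arm.get_state();print(st['tool_pos'],st['eef_rot'],st['wrist_force'])
W=snap('wrist','w6.png'); cv2.imwrite('pics/s6.png',np.asarray(S['pixels']))
hx=np.array([.6901,.1546,.045]); ux=np.array([.9987,.0515,0]); uy=np.array([-.0515,.9987,0]); z=np.array([0,0,1])
from scipy.optimize import least_squares
rt=ends(seg(T,(0,130,60),(10,255,255),(140,220,225,250))); rs=ends(seg(S,(0,130,60),(10,255,255),(165,260,250,295)))
print(rt,rs)
print('tip',tri(ray(T,*rt[3]),ray(S,*rs[2])))
# plane-fit: blade plane through hinge - 0.085..., ray hits
for s,e in((T,rt[3]),(S,rs[2]),(S,rs[3]),(T,rt[2])):
    o,d=ray(s,*e); 
    for off in (-.150,-.0875):
        pass
    n=uy; p0=np.array([.5164,.0604,.1076]); h=o+d*((p0-o)@n)/(d@n); r=h-hx; print('hit',h,np.degrees(np.arctan2(r[2],-r@ux)))
q=proj(S,(.6,.14,.1)).astype(int); b=np.asarray(S['pixels'])[q[0]-70:q[0]+70,q[1]-75:q[1]+75]
cv2.imwrite('pics/c6.png',np.hstack([cv2.resize(np.asarray(W['pixels']),(400,300)),cv2.resize(b,(400,300),interpolation=2)]))
E
```

```text
time_s: 16.2
tool_pos: [0.5015, 0.1456, 0.0933]
eef_rot: [-179.9, -0.0, 93.1]
wrist_force: [-6.3, -0.1, -0.8]
finger_gap: 0.0103
gripper_force: 39.2
[0.50152364 0.1455713  0.09328693] [-1.79910706e+02  1.56002560e-03  9.31006229e+01] [-6.83447244  1.24048339 -1.4264787 ]
(213, array([178.69014085, 234.35211268]), array([145.02530153, 233.69794013]), array([208.02094632, 234.92206661])) (192, array([204.99479167, 275.25      ]), array([174.19647326, 284.64413051]), array([235.94216907, 265.81040339]))
tip (array([0.51602882, 0.06009957, 0.10947984]), [np.float64(0.0003938962095534375), np.float64(0.0003938962095533995)])
hit [0.51485626 0.06032039 0.1164862 ] 21.67433999573872
hit [0.51926569 0.06054778 0.11211606] 20.93304061592493
hit [0.67395787 0.06852479 0.04576986] 2.1450298586025647
hit [0.71477716 0.07062972 0.00222708] -115.41150958144105
```

View pics/c6.png

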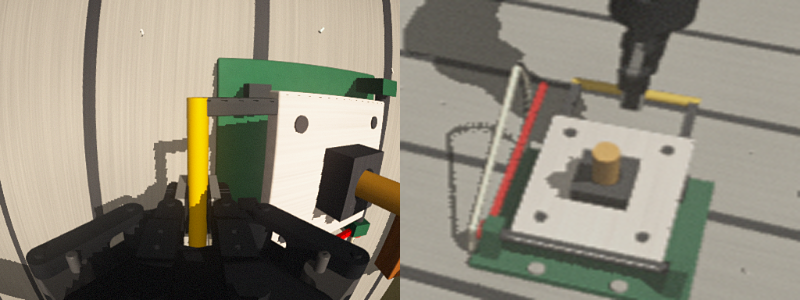

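```bash
python3 - <<'E'
from m import *
def pl(s,e): 
    n=np.cross(ray(s,*e[2])[1],ray(s,*e[3])[1]); return n/np.linalg.norm(n)
for lo in((0,130,60),(0,100,40),(0,160,80)):
    rt=ends(seg(T,lo,(10,255,255),(140,220,225,250))); rs=ends(seg(S,lo,(10,255,255),(165,260,250,295)))
    d=np.cross(pl(T,rt),pl(S,rs)); d/=np.linalg.norm(d); d*=np.sign(-d[0])
    print('dir',d,'tilt',np.arctan2(d[2],np.hypot(d[0],d[1])),'yaw',np.degrees(np.arctan2(-d[1],-d[0])),'tip z',tri(ray(T,*rt[3]),ray(S,*rs[2]))[0])
    # scene-only tilt assuming direction lies in plane yaw 2.95
    ux=np.array([.9987,.0515,0]); 
    for s,e in((T,rt),(S,rs)):
        n=pl(s,e); print('  single', np.arctan2((n@ux),n[2]))
bt=ends(seg(T,(12,110,80),(40,255,255),(195,235,170,240))); bs=ends(seg(S,(12,110,80),(40,255,255),(165,210,280,350)))
print('bar',bt,bs)
for i,j in((2,2),(2,3),(3,2),(3,3)):
    print(tri(ray(T,*bt[i]),ray(S,*bs[j])))
E
```

```text
dir [-0.91259063 -0.04483235  0.40640915] tilt 0.4185205613877893 yaw 2.812477881867348 tip z [0.51589158 0.06008226 0.11032387]
  single 0.5346534343437973
  single 0.40629812390918035
dir [-0.91754726 -0.04345117  0.39524553] tilt 0.4063351314770778 yaw 2.711261027678314 tip z [0.51585692 0.06046924 0.11021779]
  single 0.5956314306288364
  single 0.3852683947102436
dir [-0.92620244 -0.0475269   0.37401902] tilt 0.38333879669830445 yaw 2.937483643471192 tip z [0.51635193 0.06017157 0.10750587]
  single 0.39687608497077526
  single 0.38207056437282927
bar (60, array([212.33333333, 218.6       ]), array([211.84664394, 225.1374754 ]), array([212.90519119, 210.91849578])) (79, array([181.35443038, 331.51898734]), array([179.71892864, 322.68187452]), array([183.2844297 , 341.94736004]))
(array([0.50168019, 0.11937704, 0.10477285]), [np.float64(0.034776581032056296), np.float64(0.03477658103205629)])
(array([0.50162161, 0.14328404, 0.10727817]), [np.float64(0.05861540561813233), np.float64(0.05861540561813233)])
(array([0.5004133 , 0.13718806, 0.10539725]), [np.float64(0.016970796016703968), np.float64(0.016970796016704006)])
(array([0.49916895, 0.16111098, 0.10496592]), [np.float64(0.04077386834946823), np.float64(0.040773868349468334)])
```

The picture shows the plate raised on the bar, the pin standing and the blade clear at scene crop (545,85). My blade angle estimates disagree (0.34 to 0.41), so I'll fit a box model of the blade to the red masks in all three views.

```bash
cat > fit.py <<'E'
from h import *
from scipy.optimize import minimize
T=snap('top');S=snap('scene')
W=dict(snap('wrist')); W['eye']=np.array([.60623599,.14910747,.41883759]); W['attitude']=np.array([-15.20857,.01634,3.02842])
im={'T':cv2.imread('pics/top0.png'),'S':cv2.imread('pics/scene0.png'),'W':cv2.imread('pics/w3.png')}
cam={'T':T,'S':S,'W':W}
box={'T':(140,220,225,245),'S':(165,262,255,295),'W':(165,200,150,335)}
K=4; soft={}
for k in im:
    a=im[k].astype(float); red=a[...,2]-np.maximum(a[...,0],a[...,1]); r0,r1,c0,c1=box[k]; red=red[r0:r1,c0:c1]
    soft[k]=np.clip(red/np.percentile(red[red>20],70),0,1)
ux=np.array([.9987,.0515,0]); uy=np.array([-.0515,.9987,0]); uz=np.array([0,0,1.]); H=np.array([.6901,.1546,.045])
def render(k,a,w,t,dy,dx):
    r0,r1,c0,c1=box[k]; u=-ux*np.cos(a)+uz*np.sin(a); n=ux*np.sin(a)+uz*np.cos(a)
    P=[]
    for l in np.r_[.03,.07,.11,.15,.19]:
        for h in(-.0035,.0035):
            for v in(-t/2,t/2): P.append(proj(cam[k],H+u*l+n*h+uy*(w+v),k=='W'))
    P=np.array(P)+[dy,dx]
    hull=cv2.convexHull((P[:,::-1]).astype(np.float32))
    m=np.zeros(((r1-r0)*K,(c1-c0)*K),np.uint8); cv2.fillConvexPoly(m,(((hull-[c0-.5,r0-.5])*K-.5)*16).round().astype(np.int32),255,shift=4)
    return cv2.resize(m,(c1-c0,r1-r0),interpolation=cv2.INTER_AREA)/255.
# ignore pixels near the hinge (beyond 40 mm only)
def msk(k):
    r0,r1,c0,c1=box[k]; g=np.mgrid[r0:r1,c0:c1]; p=proj(cam[k],H-uy*.09-ux*.05,k=='W'); q=proj(cam[k],H-uy*.09-ux*.15,k=='W'); d=(q-p)/np.linalg.norm(q-p)
    return ((g[0]-p[0])*d[0]+(g[1]-p[1])*d[1])>0
ok={k:msk(k) for k in im}
def cost(x,ks,full=True):
    a,w,t=x[:3]; c=0
    for i,k in enumerate(ks):
        dy,dx=x[3+2*i:5+2*i]; c+=(((render(k,a,w,t,dy,dx)-soft[k])**2)[ok[k]]).sum()/soft[k][ok[k]].sum()+.01*(dy**2+dx**2)
    return c
if __name__=='__main__':
    for ks in('TSW','S','W','T','SW','TS'):
        best=None
        for a in np.arange(.28,.46,.03):
            r=minimize(cost,np.r_[a,-.0925,.004,np.zeros(2*len(ks))],args=(ks,),method='Nelder-Mead',options=dict(maxiter=900,initial_simplex=None,xatol=1e-4,fatol=1e-5))
            if best is None or r.fun<best.fun: best=r
        print(ks,round(best.fun,4),best.x.round(4))
    for a in np.arange(.28,.46,.02):
        r=minimize(lambda y:cost(np.r_[a,y],'TSW'),np.r_[-.0925,.004,np.zeros(6)],method='Nelder-Mead',options=dict(maxiter=900)); print(round(a,2),round(r.fun,4),r.x.round(3))
E
time python3 fit.py
```

```text
TSW 0.092 [ 0.3553 -0.0848  0.0056  0.0011 -0.      0.0023 -0.0046  0.0006 -0.0005]
S 0.0275 [ 3.407e-01 -8.530e-02  5.600e-03  2.000e-04 -1.000e-04]
W 0.0295 [ 0.3574 -0.0846  0.0055 -0.0015 -0.0008]
T 0.6758 [ 3.138e-01 -1.152e-01  3.700e-03 -1.000e-04 -0.000e+00]
SW 0.0596 [ 0.3405 -0.0852  0.0056 -0.0013 -0.0018 -0.      0.0005]
TS 0.1578 [ 3.40e-01 -8.49e-02  4.00e-03  1.00e-04  1.00e-04  1.00e-04  1.00e-04]
0.28 0.5174 [-0.086  0.004  0.    -0.     0.    -0.     0.     0.   ]
0.3 0.4019 [-0.086  0.004  0.     0.    -0.     0.     0.     0.   ]
0.32 0.3155 [-0.085  0.004  0.     0.    -0.     0.     0.     0.   ]
0.34 1.974 [-0.169  0.004 -0.001  0.001 -0.    -0.001  0.    -0.001]
0.36 1.974 [-0.168  0.002 -0.     0.     0.     0.    -0.001 -0.001]
0.38 1.974 [-0.166 -0.    -0.     0.    -0.    -0.    -0.    -0.   ]
0.4 1.974 [-0.167  0.003  0.    -0.    -0.     0.     0.     0.   ]
0.42 1.974 [-0.166  0.003  0.001 -0.001 -0.     0.001  0.001 -0.001]
0.44 1.974 [-0.166  0.002 -0.001 -0.001 -0.001 -0.001  0.     0.001]
real	1m12.688s
user	1m8.214s
sys	0m0.209s
```

```bash
python3 -m inch '[{"rx":0,"ry":0,"rz":0,"tx":0,"ty":0.5,"tz":-1.5,"grip":1},{"rx":0,"ry":0,"rz":0,"tx":0,"ty":0,"tz":0,"grip":1},{"rx":0,"ry":0,"rz":0,"tx":0,"ty":0,"tz":0,"grip":1}]'; python3 - <<'E'
from m import *
from scipy.optimize import least_squares
st=arm.get_state()
H=np.array([.6901,.1546,.045]);ux=np.array([.9987,.0515,0]); uy=np.array([-.0515,.9987,0]);uz=np.array([0,0,1.])
def pts(s,b):
    m=seg(s,(12,110,80),(40,255,255),b); return np.argwhere(m>0).astype(float)
PT,PS=pts(T,(200,225,175,235)),pts(S,(170,205,290,350)); print(len(PT),len(PS))
def res(x,s,P,lo=None):
    a=x; c=H-.2*ux*np.cos(a)+.2*uz*np.sin(a); p,q=proj(s,c-.06*uy),proj(s,c+.06*uy); d=(q-p)/np.linalg.norm(q-p); n=np.array([-d[1],d[0]]); return np.median((P-p)@n)
for s,P,k in((T,PT,'T'),(S,PS,'S')):
    g=np.arange(.2,.5,.005); v=[res(a,s,P) for a in g]; i=np.argmin(np.abs(v)); print(k,g[i],[(round(g[j],3),round(v[j],2)) for j in(i-4,i,min(i+4,59))])
print(st['tool_pos'])
# pin: brass mask centroid vs predicted seated pin
for s,k,b in((T,'T',(140,200,180,225)),(S,'S',(170,240,290,330))):
    m=seg(s,(8,110,50),(20,255,255),b); p=np.argwhere(m>0).astype(float)
    for a in(.33,.36):
        u=-ux*np.cos(a)+uz*np.sin(a);n=ux*np.sin(a)+uz*np.cos(a); print(k,len(p),p.mean(0),'pred mid-exposed',proj(s,H+.0745*u+(.005+.059)*n))
E
```

```text
time_s: 16.9
tool_pos: [0.5021, 0.1456, 0.0948]
eef_rot: [-179.9, -0.0, 93.1]
wrist_force: [-6.6, -0.2, -1.4]
finger_gap: 0.0106
gripper_force: 39.2
66 148
T 0.34500000000000014 [(np.float64(0.325), np.float64(-0.8)), (np.float64(0.345), np.float64(-0.06)), (np.float64(0.365), np.float64(0.71))]
S 0.33500000000000013 [(np.float64(0.315), np.float64(0.76)), (np.float64(0.335), np.float64(-0.09)), (np.float64(0.355), np.float64(-0.92))]
[0.5020569  0.14562348 0.09479717]
T 49 [152.91836735 201.63265306] pred mid-exposed [157.16364326 199.44545577]
T 49 [152.91836735 201.63265306] pred mid-exposed [156.0197889  199.37246573]
S 111 [209.12612613 308.54054054] pred mid-exposed [210.48224617 308.17176293]
S 111 [209.12612613 308.54054054] pred mid-exposed [210.79994278 307.99751143]
```

The plate reads about 0.345 rad and the blade about 0.35, and the pin is still standing in the bore. Hand in.

```bash
python3 -c "
from cell import arm
print(arm.close_job())"
```

```text
the job is handed in; nothing more can be done
None
```

I handed the job in at about 17 s: the brass pin is home in the bore and let go, and the fingers are holding the plate still by its bar at about 0.345 rad against about 0.35 rad for the red blade (both measured from the images); no verdict came back.

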